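# Blow out the toilet lid hinge and thread its hinge pin

## Robot

A 7-joint arm with a two-finger parallel gripper is mounted at the origin on the work surface. World frame = base frame: x ahead of the robot, y to its left, z up, the work surface at z = 0. Lengths are in m, angles in rad, forces in N, time in s.
With the tool pointing down it reaches from about 0.35 to 0.775 m from the base axis. Payload 3.1 kg.
Tool frame: the origin (TCP) lies midway between the tips of the shut fingers; the grasp point (between the pads) lies grip_depth behind it (grip_depth is the distance from the TCP to the grasp point, in m); x points along the fingers, y is the direction in which the jaws open and shut, and the axes are right-handed (so a half turn about x gives the same grasp; the last joint's range is limited). The gripper opens to 85 mm and grips with 20 to 120 N. Pads are 22 mm wide; open, the fingers measure 114 mm over their backs; the gripper's body (76 mm by 85 mm) begins 54 mm behind the grasp point. The pads swing forward as they close: fully open they stand 13 mm farther back than shut.
Start: joints at [-1.331, 0.311, 0.014, 1.512, -0.004, 1.319, -0.027], TCP at [0.153, 0.528, 0.231] pointing down, gripper open.
Joint ranges: [-2.7, 2.7], [-0.3, 1.91], [-1.27, 1.3], [0.12, 2.57], [-1.44, 4.58], [0.2, 2.03], [-3.05, 3.05]. Speed limits (rad/s): [2.79, 2.79, 3.14, 3.14, 3.14, 3.14, 3.14].

## Interface

Orientations are given as a rotation vector (axis times angle).
In Python, from cell import * gives the robot as it stands. The module is installed in compiled form; this text tells all that it offers.
- The arm moves only by the tool jog_arm, never from a script. Its argument "plan" is a list of rows, each a list of 7 numbers: the shift along the tool's x, y, z in m, then the turn, a rotation vector about the tool's x, y, z in degrees, then the opening, from 0 (shut) to 1 (fully open). In form: [[tx, ty, tz, rx, ry, rz, grip], ...]. A call has 1 to 5 rows; each row is the pose to reach, as a shift and turn from the pose measured when the call began, along the tool's axes at that moment; what a row does not reach only later rows make up. A row lasts 1/8 s, in which the tool goes at most 62.5 mm and 10.7 degrees, less where a joint would pass 70% of its speed; a pose out of reach is approached as far as the arm can. A call with a gripper value outside its range is refused whole. The fingers move at their own pace and stop on an object; "newtons" is the grip in N (left out, the last holds). Time passes only in rows, so rows that repeat a pose let the fingers close. It gives the time, the measured TCP pose, the force and the opening at its end, in the units of the state.
- read_state(): the state, without advancing time (a new reading comes with each control period).
- grab_frame(name): name is "side" or "top" or "wrist"; returns a dict with "color" (480x640x3 uint8, red, green, blue), "fx", "fy", "cx", "cy" (pixels), "view" (4x4, takes a point from world to camera coordinates). Camera axes: x right, y down, z forward; pixel columns grow to the right and rows downward; lengths in m; the calibration is good to about 2 mm. The wrist camera is an equidistant fisheye: a pixel r from the principal point sees the ray r / f radians off the axis. A picture is of the moment at which its call begins. There is no depth.
- job_done(): hands the job in, once; it reports no verdict.
The state is a dict: "t": time; "joint_pos": joint angles; "joint_velocities": joint speeds; "effort": joint torques, N m; "tool_pos": TCP position; "ee_rot": TCP orientation; "ft_force": force on the tool from outside, world axes, zero at the start; "moment": the same for the moment, N m; "grip_width": finger opening in m.
Only numpy, scipy, OpenCV 4.12 (cv2) and the standard library are available. Lean on these libraries where they do the work, as an engineer would, in place of code of your own. Each camera call takes 0.05 s, during which the arm holds its last target.

## Task

The toilet lid's hinge is lined up in the jig on the bench. First give it a puff with the air gun fixed beside it: squeeze the red trigger right in against the grip, then let it spring back. Then take the hinge pin by its orange handle from the black rest, thread it tip first through the grey bushing and on through the white one until the tip clearly shows beyond it (a centimetre or more), and finish still holding the pin there by its handle, steady and not pushing hard against the bushings. Leave everything else on the bench where it is.

Things in the scene. Friction and masses are not known exactly. Their poses are not given: they have to be found in the camera images.
- jig: Fixed jig, placed and turned at random. Origin on the bench under the middle between the two bushings; y axis along the level hinge line (85 mm up), the way the pin goes in: grey ear y -57 to -33 mm, white ear 33 to 57. +x: white toilet lid (x 70 to 435, y -160 to 200, top 92 mm up; rubber feet to 98); -x: the air gun's grip. Base plate x -55 to 55, y -90 to 280 mm, 12 mm thick.
- first_mouth (a point): Centre of the mouth of the first (grey) bushing, on the hinge line. Each bushing: 32 mm outside diameter (top 101 mm above the bench), 24 mm long, bore 14.5 mm, mouth (jig's -y face) flared to 24 mm over the first 6 mm. Both are fixed and in line.
- second_mouth (a point): Centre of the mouth of the second (white) bushing, on the hinge line, 90 mm past the first mouth.
- second_exit (a point): Centre of the far face of the second bushing, on the hinge line, 114 mm past the first mouth. The gun's nozzle tip is 67 mm further along the line.
- trigger (a joint): Red trigger of the air gun: 0 = released, 0.26 rad = squeezed to its stop. Springs back by itself; about 3 N at the pad starts it, 9 N brings it to the stop.
- trigger_pad (a point): Middle of the trigger where to squeeze, 85 mm above the bench, 50 mm from its upright hinge. The blue gun lies on its side: trigger and grip are two level bars along the jig's x, side by side, reached from above. Trigger 73 mm long, 10 mm wide, 18 mm high. Squeezing moves this point about 13 mm in the jig's +y, towards the grip.
- gun_grip (a point): Middle of the gun's fixed blue grip, 85 mm above the bench, 36 mm in the jig's +y from the released trigger pad. Grip 24 mm thick (y), 28 mm high. Trigger front to grip back: 53 mm released, about 40 mm squeezed. Free for fingers on both outer sides, and below down to the base plate.
- pin: Loose hinge pin, about 110 g. Origin on its axis at the middle of the orange handle; x axis from handle to tip. Handle: flat-sided block 40 mm long (x), 16 mm wide (y), 24 mm high (z); then a collar 22 mm in diameter, x 20 to 24 mm; then a steel shaft 12 mm in diameter, x 24 to 174 mm, round tip. Starts level in the black rest, axis 40 mm above the bench, handle's 24 mm side upright.
- pin_tip (a point): End of the pin's round tip, on its axis, 174 mm from the handle's middle.
- pin_rest: Fixed black rest of the pin, placed and turned at random on the robot's right. Origin on the bench under the handle's middle, x axis along the lying pin to its tip. Base 6 mm thick, 60 mm wide; post 11 mm wide, 24 mm long under the handle (top 28 mm up); fork at x = 130 mm, its cheeks 20 mm apart and 46 mm high.
- screw_tray: Bystander: green open tray of screws, 80 x 90 x 30 mm, origin under its centre.
- screwdriver: Bystander: blue screwdriver lying on the bench, 200 mm long, origin under its middle.
- wrench: Bystander: steel wrench lying on the bench, 180 mm long, origin under its middle.
- jar: Bystander: jar 60 mm wide, 70 mm high, origin under its centre.
- cleaner: Bystander: white bottle 60 mm wide, 170 mm high, origin under its centre.
Not all that is in view belongs to the job. What is meant by the pin is not green, and is the smaller of those in its own colour.

How it is judged:
By the outcome, as a careful person would: the job done as asked, in the order asked, and still so for the second after the job is handed in, while the arm keeps its last pose, push and grip.
It also fails if it takes over 59 s, if anything falls off the work surface, if the arm or the gripper's body presses on something with over 40 N, if the wrist force passes 120 N, or if a joint passes its speed limit or range.

## Working session

There is one attempt and no reset: what is moved stays moved. The work goes in short steps, Python scripts to look and compute and a tool call to move; the robot and the scene stay as the last step left them, time stands still between calls to the robot, and variables do not carry over. Pictures are saved under pics/ and viewed, and the job is handed in when it is done.

Besides the shell and the picture viewer there is one more tool, called after "Emit:" in YAML: its name, and indented under it one key for each argument. jog_arm: Moves the arm, as the interface text tells. Its arguments: {"type":"object","properties":{"plan":{"type":"array"},"newtons":{"type":"number"}},"required":["plan"]}

```bash
mkdir -p pics
cat > h.py <<'E'
from cell import *
import numpy as np, cv2
from scipy.spatial.transform import Rotation as R
def snap(name,fn):
    f=grab_frame(name); np.savez('pics/'+fn+'.npz',**{k:np.array(v) for k,v in f.items()})
    cv2.imwrite('pics/'+fn+'.png',cv2.cvtColor(f['color'],cv2.COLOR_RGB2BGR)); return f
def load(fn):
    d=np.load('pics/'+fn+'.npz'); return {k:d[k] for k in d}
def ray(f,u,v,fish=False):
    V=np.array(f['view']); Rm=V[:3,:3]; c=-Rm.T@V[:3,3]
    x=(u-f['cx'])/f['fx']; y=(v-f['cy'])/f['fy']
    if fish:
        r=np.hypot(x,y); d=np.array([x/r*np.sin(r),y/r*np.sin(r),np.cos(r)]) if r>1e-9 else np.array([0,0,1.])
    else: d=np.array([x,y,1.])
    d=Rm.T@d; return c,d/np.linalg.norm(d)
def onz(f,u,v,z,fish=False):
    c,d=ray(f,u,v,fish); return c+d*(z-c[2])/d[2]
def proj(f,p,fish=False):
    V=np.array(f['view']); q=V[:3,:3]@np.array(p)+V[:3,3]
    if fish:
        th=np.arctan2(np.hypot(q[0],q[1]),q[2]); n=np.hypot(q[0],q[1]); x,y=q[0]/n*th,q[1]/n*th
    else: x,y=q[0]/q[2],q[1]/q[2]
    return np.array([f['fx']*x+f['cx'],f['fy']*y+f['cy']])
def tri(rs):
    A=np.zeros((3,3));b=np.zeros(3)
    for c,d in rs:
        P=np.eye(3)-np.outer(d,d);A+=P;b+=P@c
    p=np.linalg.solve(A,b); return p,[np.linalg.norm((np.eye(3)-np.outer(d,d))@(p-c)) for c,d in rs]
E
python3 - <<'E'
from h import *
np.set_printoptions(precision=4,suppress=True)
for n in ['top','side','wrist']:
    f=snap(n,n+'0'); V=np.array(f['view']); print(n,f['fx'],f['cx'],f['cy'],-V[:3,:3].T@V[:3,3],V[2,:3])
s=read_state()
for k in s: print(k,s[k])
print(R.from_rotvec(s['ee_rot']).as_matrix())
E
```

```text
top 612.7020969802905 317.4221392741068 241.38627307634508 [ 0.3272 -0.0094  1.7122] [ 0.0767  0.003  -0.997 ]
side 615.7071413980441 312.78830362088894 244.34271249540154 [0.3601 1.0961 1.2056] [ 0.0706 -0.6935 -0.717 ]
wrist 371.64829954431775 318.6520076520338 231.85987116957472 [0.0801 0.5491 0.372 ] [ 0.2852 -0.0838 -0.9548]
t 0.15
joint_pos [-1.3307  0.3115  0.014   1.5126 -0.0044  1.3192 -0.0272]
joint_velocities [ 0.0019 -0.0022  0.0004 -0.0025 -0.0001  0.0002 -0.0011]
effort [  0.0006 -38.0272   0.1464 -23.0848   0.0122   0.0097  -0.    ]
tool_pos [0.1528 0.5278 0.2305]
ee_rot [ 0.2198  1.5596 -0.2225]
ft_force [ 0.0024 -0.3244  0.2194]
moment [-0.0197 -0.0092 -0.0391]
grip_width 0.08552899206100237
[[-0.0004  0.278   0.9606]
 [-0.0017  0.9606 -0.278 ]
 [-1.     -0.0017  0.0001]]
```

View pics/top0.png

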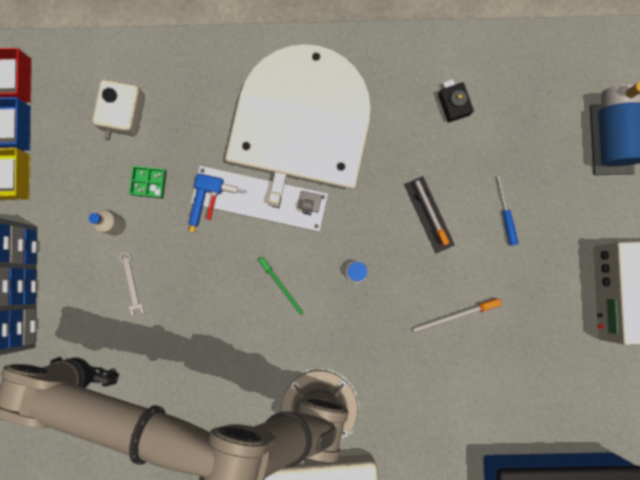

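View pics/side0.png

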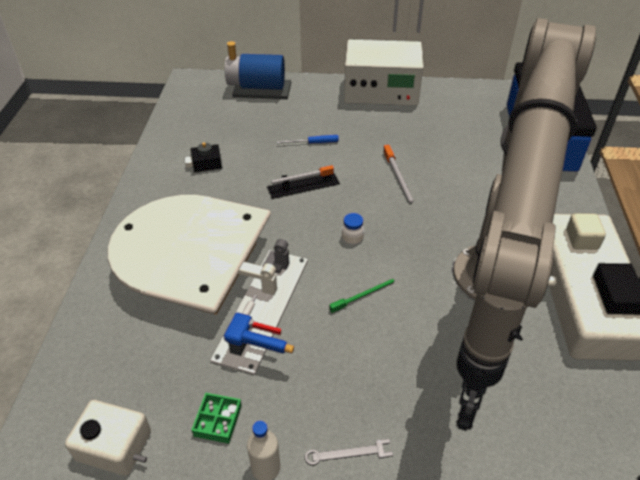

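View pics/wrist0.png

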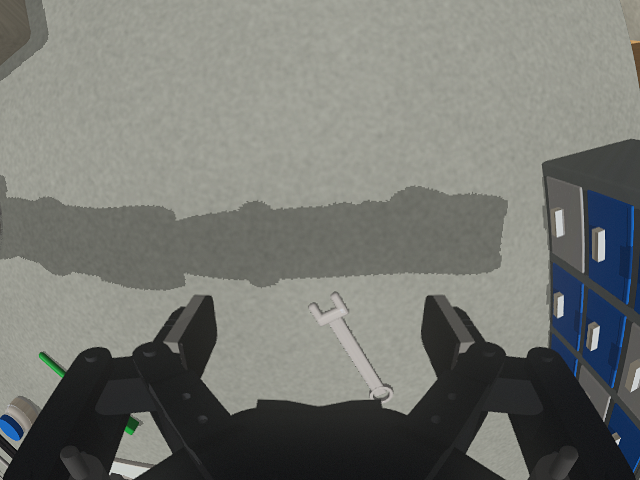

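Three candidates could be the pin: green at (280,285), orange lying loose at (458,315), and orange in the black rest at (432,213). The one in the rest fits: it isn't green and it's the smaller of the two orange ones. I'll check with an enlarged crop.

Run:
```python
import cv2,numpy as np
t=cv2.imread('pics/top0.png');s=cv2.imread('pics/side0.png')
cv2.imwrite('pics/c1.png',cv2.resize(t[150:345,390:530],None,fx=4,fy=3.05*1.0 and 3,interpolation=3)[:600])
cv2.imwrite('pics/c2.png',cv2.resize(t[155:240,180:340],None,fx=5,fy=5,interpolation=3))
cv2.imwrite('pics/c3.png',cv2.resize(s[225:375,200:320],None,fx=4,fy=4,interpolation=3))
cv2.imwrite('pics/c4.png',cv2.resize(s[150:205,255:350],None,fx=8,fy=8,interpolation=3))
```

```text
(no output)
```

View pics/c1.png

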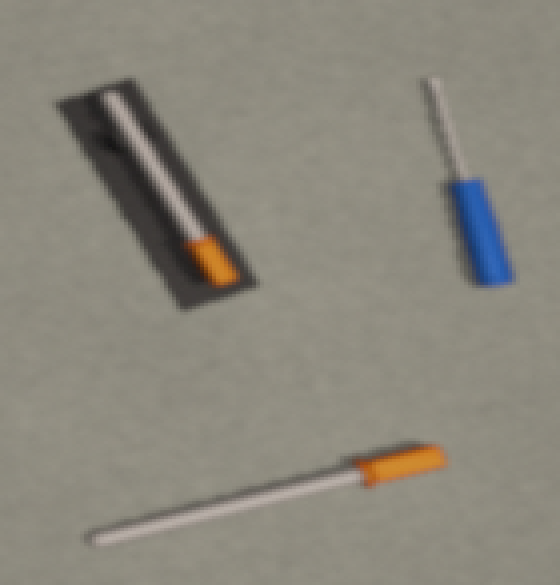

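View pics/c2.png

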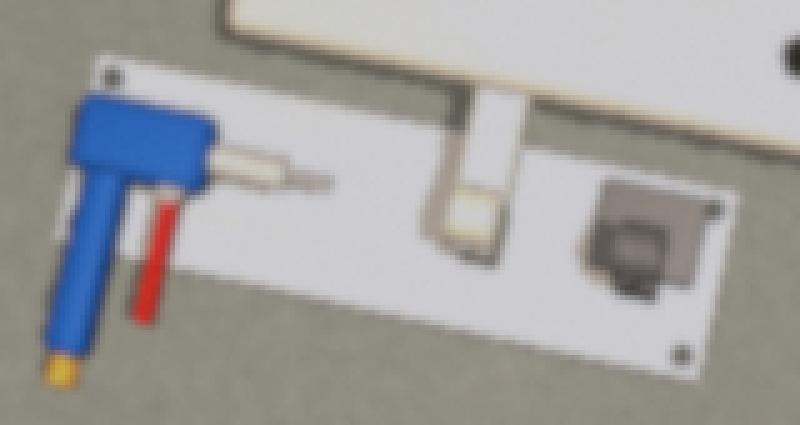

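View pics/c3.png

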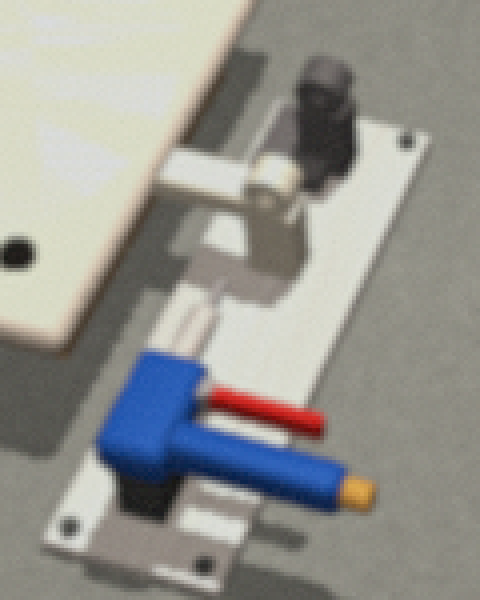

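View pics/c4.png

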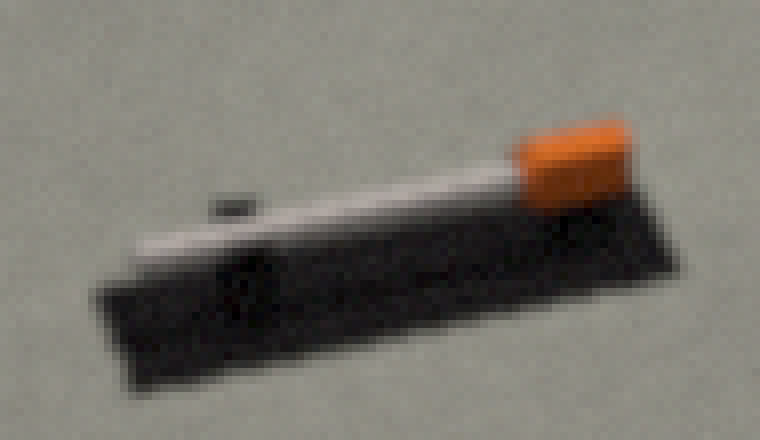

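Run:
```python
from h import *
np.set_printoptions(precision=4,suppress=True)
ft,fs=load('top0'),load('side0')
def mask(f,lo,hi,box):
    hsv=cv2.cvtColor(f['color'],cv2.COLOR_RGB2HSV); m=cv2.inRange(hsv,lo,hi); b=np.zeros_like(m); x0,y0,x1,y1=box; b[y0:y1,x0:x1]=m[y0:y1,x0:x1]; return b
# plate corners
tc=np.array([[98,52],[740,190],[697,380]])/5+[180,155]-0.4
P=[onz(ft,u,v,0.012) for u,v in tc]; print('top plate',P,np.linalg.norm(P[0]-P[1]),np.linalg.norm(P[1]-P[2]))
sc=np.array([[432,130],[42,548],[222,592]])/4+[200,225]-0.4
Q=[onz(fs,u,v,0.012) for u,v in sc]; print('side plate',Q,np.linalg.norm(Q[0]-Q[1]),np.linalg.norm(Q[2]-Q[1]))
for nm,lo,hi,bt,bs,z in [('red',(0,120,80),(6,255,255),(200,190,225,225),(240,315,290,340),0.094),('orange',(6,150,120),(20,255,255),(435,225,455,250),(315,160,340,185),0.052)]:
    rs=[]
    for f,b in ((ft,bt),(fs,bs)):
        m=mask(f,lo,hi,b); ys,xs=np.nonzero(m); r=cv2.minAreaRect(np.c_[xs,ys].astype(np.float32))
        bp=cv2.boxPoints(r); c=(xs.mean(),ys.mean()); print(nm,len(xs),c,r)
        print([onz(f,u,v,z) for u,v in bp], 'mean',onz(f,*c,z)); rs.append(ray(f,*c))
    print('tri',tri(rs))
```

```text
top plate [array([0.6807, 0.3235, 0.012 ]), array([ 0.5944, -0.0357,  0.012 ]), array([ 0.4881, -0.0093,  0.012 ])] 0.3694822238261014 0.10953602541954756
side plate [array([ 0.4872, -0.0103,  0.012 ]), array([0.679, 0.332, 0.012]), array([0.5718, 0.3527, 0.012 ])] 0.3923096513979562 0.10920051980011908
red 96 (np.float64(210.38541666666666), np.float64(207.92708333333334)) ((210.64707946777344, 207.41180419921875), (4.3656415939331055, 23.768489837646484), 14.03624439239502)
[array([0.5195, 0.2913, 0.094 ]), array([0.581 , 0.2755, 0.094 ]), array([0.5779, 0.2642, 0.094 ]), array([0.5164, 0.2801, 0.094 ])] mean [0.5473 0.2785 0.094 ]
red 155 (np.float64(266.69032258064516), np.float64(327.51612903225805)) ((266.0858459472656, 327.6394958496094), (29.09153938293457, 6.300078392028809), 13.392498016357422)
[array([0.5838, 0.2884, 0.094 ]), array([0.5832, 0.2713, 0.094 ]), array([0.5174, 0.2849, 0.094 ]), array([0.5186, 0.3017, 0.094 ])] mean [0.5493 0.2862 0.094 ]
tri (array([0.5496, 0.2801, 0.0855]), [np.float64(0.001140453196603801), np.float64(0.0011404531966036802)])
orange 107 (np.float64(443.22429906542055), np.float64(236.69158878504672)) ((443.2000427246094, 236.90000915527344), (16.099689483642578, 6.708203315734863), 63.43495178222656)
[array([ 0.4756, -0.3289,  0.052 ]), array([ 0.4834, -0.3455,  0.052 ]), array([ 0.4437, -0.3636,  0.052 ]), array([ 0.4359, -0.347 ,  0.052 ])] mean [ 0.4602 -0.3463  0.052 ]
orange 53 (np.float64(326.0943396226415), np.float64(168.37735849056602)) ((326.1038513183594, 168.3807830810547), (4.297584056854248, 12.629633903503418), 74.74488067626953)
[array([ 0.4818, -0.3363,  0.052 ]), array([ 0.4468, -0.3546,  0.052 ]), array([ 0.4422, -0.3352,  0.052 ]), array([ 0.477 , -0.3172,  0.052 ])] mean [ 0.462  -0.3358  0.052 ]
tri (array([ 0.462 , -0.3484,  0.0417]), [np.float64(0.0009392062492189884), np.float64(0.000939206249219085)])
```

The pin in the rest is confirmed as the smaller orange one. Next I'll check the gun's grip and the bushings against the jig frame.

```bash
cat >> h.py <<'E'
O=np.array([.562,.0647]); A=np.arctan2(.972,.2335)
JY=np.array([np.cos(A),np.sin(A)]); JX=np.array([np.sin(A),-np.cos(A)])
def toj(p): d=np.array(p)[:2]-O; return np.array([d@JX,d@JY])
def fromj(x,y): return O+x*JX+y*JY
def rel(pw, ydir, s=None):
    """shift in tool axes to reach tool-down pose at pw with tool y along ydir (or opposite); and rotvec deg"""
    s=s or read_state(); Rm=R.from_rotvec(s['ee_rot']).as_matrix()
    y=np.array([*ydir,0.]);y/=np.linalg.norm(y)
    if y@Rm[:,1]<0:y=-y
    x=np.array([0,0,-1.]); T=np.c_[x,y,np.cross(x,y)]
    return Rm.T@(np.array(pw)-s['tool_pos'])*1000, np.degrees(R.from_matrix(Rm.T@T).as_rotvec())
E
python3 - <<'E'
from h import *
import cell; print([n for n in dir(cell) if not n.startswith('__')], getattr(cell,'grip_depth',None))
np.set_printoptions(precision=4,suppress=True)
ft,fs=load('top0'),load('side0')
def m(f,lo,hi,b):
    hsv=cv2.cvtColor(f['color'],cv2.COLOR_RGB2HSV); k=cv2.inRange(hsv,lo,hi); x0,y0,x1,y1=b;z=np.zeros_like(k);z[y0:y1,x0:x1]=k[y0:y1,x0:x1];return z
k=m(ft,(105,120,60),(125,255,255),(185,192,206,230)); ys,xs=np.nonzero(k)
# grip
for f,b in((ft,(185,194,206,232)),):
    r=cv2.minAreaRect(np.c_[xs,ys].astype(np.float32)); print(r,[toj(onz(f,*p,.09)) for p in cv2.boxPoints(r)])
# orange grip end cap tri
print('cap top jig',toj(onz(ft,192.3,229,.085)))
for nm,p in {'greytop':(635/5+180,243/5+155),'whitetop':(474/5+180,213/5+155),'nozzle':(332/5+180,183/5+155)}.items(): print(nm,toj(onz(ft,*p,.1 if nm!='nozzle' else .085)))
print('greyside',toj(onz(fs,325/4+200,75/4+225,.1)),'white',toj(onz(fs,272/4+200,170/4+225,.1)))
w=fromj(-.062,.2345); print(w); print(rel([*w,.17],JY))
# pin
tip=onz(ft,417,181.7,.043);h=onz(ft,443.2,236.8,.05); print(tip,h,np.linalg.norm(tip-h))
E
```

```text
['Unreachable', 'grab_frame', 'grip_depth', 'job_done', 'read_state'] 0.0187
((196.76473999023438, 207.9412078857422), (8.731282234191895, 34.440059661865234), 14.03624439239502) [array([-0.1173,  0.2532]), array([-0.0251,  0.2518]), array([-0.0258,  0.2284]), array([-0.118 ,  0.2298])]
cap top jig [-0.1289  0.2407]
greytop [ 0.0008 -0.0448]
whitetop [-0.0016  0.0422]
nozzle [0.     0.1217]
greyside [-0.0056 -0.0363] white [-0.0033  0.0487]
[0.5565 0.3072]
(array([ 60.7029, -99.5722, 449.1169]), array([-2.6331,  0.0017,  0.0997]))
[ 0.6142 -0.2818  0.043 ] [ 0.4601 -0.3467  0.05  ] 0.16741346349979924
```

Emit:
jog_arm:
  plan:
    - [0,-0.013,0.06,0,0,0,1]
    - [0,-0.026,0.12,0,0,0,1]
    - [0,-0.04,0.18,0,0,0,1]
    - [0,-0.053,0.24,-1,0,0,1]
    - [0,-0.066,0.3,-2.6,0,0,1]
  newtons: 30

```text
t: 0.78
tool_pos: [0.4239, 0.3799, 0.2304]
ee_rot: [0.183, 1.564, -0.186]
ft_force: [0.4, 2.2, -0.3]
grip_width: 0.0853
```

Run:
```python
from h import *
np.set_printoptions(precision=4,suppress=True)
w=fromj(-.062,.234); print(read_state()['t'],rel([*w,.17],JY))
```

```text
0.775 (array([ 60.3754, -40.1789, 145.9165]), array([ 0.0403, -0.0222,  0.1101]))
```

Emit:
jog_arm:
  plan:
    - [0.01,-0.015,0.05,0,0,0,1]
    - [0.02,-0.03,0.1,0,0,0,1]
    - [0.04,-0.04,0.146,0,0,0,1]
    - [0.05,-0.04,0.146,0,0,0,1]
    - [0.05,-0.04,0.146,0,0,0,1]

```text
t: 1.4
tool_pos: [0.555, 0.3071, 0.1787]
ee_rot: [0.182, 1.567, -0.187]
ft_force: [-0.2, -0.4, -0.4]
grip_width: 0.0854
```

Run:
```python
from h import *
np.set_printoptions(precision=4,suppress=True)
f=snap('wrist','w1')
w=fromj(-.062,.234); print(read_state()['t'],rel([*w,.17],JY))
for p in [(-.062,.2065,.094),(-.062,.2425,.099),(0,.124,.085),(0,.057,.085)]: print(proj(f,[*fromj(*p[:2]),p[2]],True))
```

```text
1.45 (array([ 9.8654, -1.2115,  1.7462]), array([ 0.1553, -0.1531,  0.1008]))
[276.0604 242.1189]
[332.0202 244.8828]
[175.1355 313.9221]
[103.3898 308.1319]
```

View pics/w1.png

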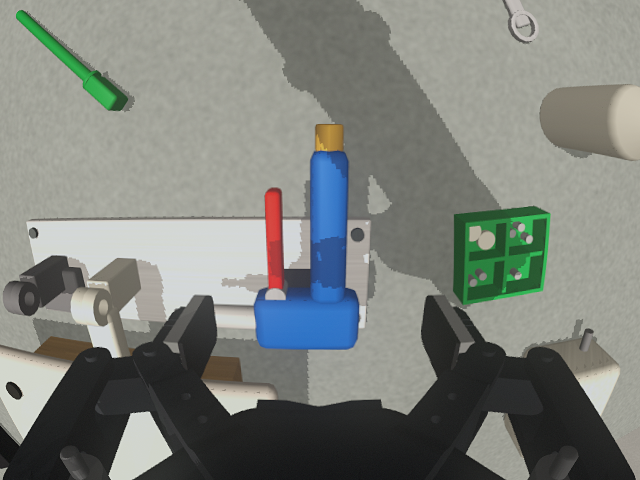

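Emit:
jog_arm:
  plan:
    - [0.03,-0.002,0.002,0,0,0,1]
    - [0.06,-0.002,0.002,0,0,0,1]
    - [0.09,-0.002,0.002,0,0,0,1]
    - [0.117,-0.002,0.002,0,0,0,1]
    - [0.117,-0.002,0.002,0,0,0,1]

```text
t: 2.08
tool_pos: [0.5531, 0.307, 0.0615]
ee_rot: [0.178, 1.57, -0.183]
ft_force: [-0.2, -0.3, -0.8]
grip_width: 0.0855
```

Run:
```python
from h import *
np.set_printoptions(precision=4,suppress=True)
f=snap('wrist','w2')
w=fromj(-.062,.233); print(read_state()['t'],rel([*w,.062],JY))
```

```text
2.125 (array([ 1.2506, -1.3139,  1.7241]), array([ 0.3078, -0.2212,  0.0751]))
```

View pics/w2.png

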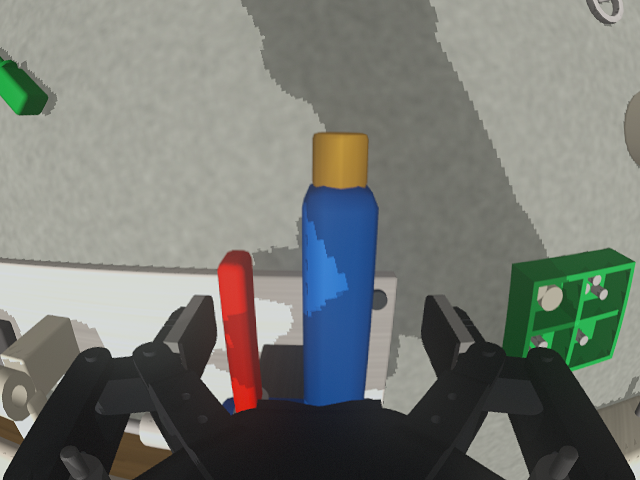

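Fingers straddle both bars: trigger at (240,330), grip at (340,300). Squeezing now.

Emit:
jog_arm:
  plan:
    - [0,-0.001,0.001,0,0,0,0.7]
    - [0,-0.001,0.001,0,0,0,0.55]
    - [0,-0.001,0.001,0,0,0,0.4]
    - [0,-0.001,0.001,0,0,0,0.3]
    - [0,-0.001,0.001,0,0,0,0.3]
  newtons: 30

```text
t: 2.75
tool_pos: [0.5557, 0.3021, 0.0658]
ee_rot: [0.179, 1.567, -0.188]
ft_force: [-4.3, -6.2, 8.4]
grip_width: 0.0441
```

Run:
```python
from h import *
np.set_printoptions(precision=4,suppress=True)
f=snap('wrist','w3');s=read_state();print(s['ft_force'],s['grip_width'],toj(s['tool_pos']))
```

```text
[-4.3782 -7.3351  8.3061] 0.04409880028339535 [-0.0615  0.2294]
```

View pics/w3.png

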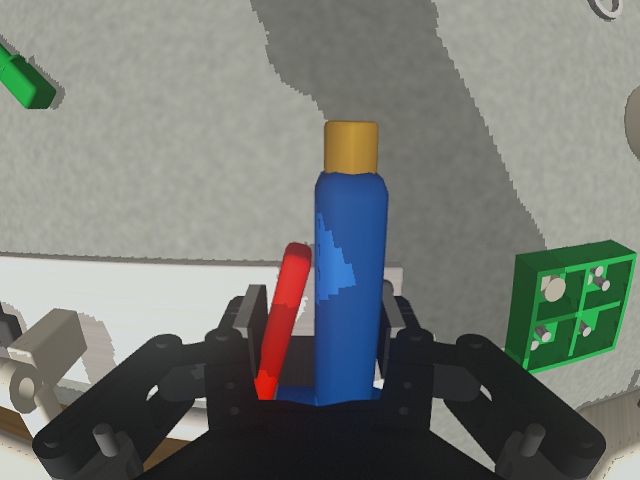

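Emit:
jog_arm:
  plan:
    - [0,0.002,0,0,0,0,0.2]
    - [0,0.002,0,0,0,0,0.2]
    - [0,0.002,0,0,0,0,0.2]
    - [0,0.002,0,0,0,0,0.2]
  newtons: 50

```text
t: 3.3
tool_pos: [0.5557, 0.3022, 0.066]
ee_rot: [0.178, 1.569, -0.191]
ft_force: [-3.7, -4.1, 1.9]
grip_width: 0.0436
```

Run:
```python
from h import *
np.set_printoptions(precision=4,suppress=True)
f=snap('wrist','w4');s=read_state();print(s['ft_force'],s['grip_width'],toj(s['tool_pos']))
# trigger direction: centreline of red in image cast on z=.094
hsv=cv2.cvtColor(f['color'],cv2.COLOR_RGB2HSV); k=cv2.inRange(hsv,(0,120,60),(6,255,255)); 
for g in ['w2','w4']:
    f=load(g);hsv=cv2.cvtColor(f['color'],cv2.COLOR_RGB2HSV); k=cv2.inRange(hsv,(0,120,60),(6,255,255))
    pts=[]
    for v in range(262,385,6):
        x=np.nonzero(k[v,200:330])[0]+200
        if len(x)>6: pts.append(toj(onz(f,x.mean(),v,.092,True)))
    pts=np.array(pts);q=np.polyfit(pts[:,0],pts[:,1],1);print(g,np.degrees(np.arctan(q[0])),pts[[0,-1]])
```

```text
[-2.9407 -5.1539  1.6448] 0.04352382015988394 [-0.0616  0.2295]
w2 -0.030459310688041568 [[-0.0955  0.2063]
 [-0.045   0.206 ]]
w4 -13.495690232545103 [[-0.0905  0.2211]
 [-0.038   0.2089]]
```

Emit:
jog_arm:
  plan:
    - [0,0.002,0,0,0,0,0.1]
    - [0,0.002,0,0,0,0,0.1]
    - [0,0.002,0,0,0,0,0.1]
    - [0,0.002,0,0,0,0,0.1]
  newtons: 80

```text
t: 3.85
tool_pos: [0.5557, 0.3024, 0.0662]
ee_rot: [0.176, 1.57, -0.195]
ft_force: [-4.4, -5.7, 1.2]
grip_width: 0.0428
```

Run:
```python
from h import *
np.set_printoptions(precision=4,suppress=True)
f=snap('wrist','w5');s=read_state();print(s['ft_force'],s['grip_width'],toj(s['tool_pos']))
for g in ['w2','w4','w5']:
    f=load(g);hsv=cv2.cvtColor(f['color'],cv2.COLOR_RGB2HSV); k=cv2.inRange(hsv,(0,120,60),(6,255,255))
    for side in (0,-1):
        pts=[]
        for v in range(268,330,3):
            x=np.nonzero(k[v,200:330])[0]+200
            if len(x)>6: pts.append(toj(onz(f,x[side],v,.094 if 1 else 0,True)))
        pts=np.array(pts);q=np.polyfit(pts[:,0],pts[:,1],1);print(g,side,np.degrees(np.arctan(q[0])))
    i=cv2.imread(f'pics/{g}.png')[230:430,200:420]; cv2.imwrite(f'pics/{g}c.png',cv2.resize(i,None,fx=3,fy=3))
```

```text
[-3.3314 -4.6912  1.5442] 0.042525299646439446 [-0.0616  0.2297]
w2 0 0.07825849001570634
w2 -1 -0.37179550663919275
w4 0 -15.4886127310159
w4 -1 -13.721063128152975
w5 0 -15.808364180679764
w5 -1 -13.224851278267865
```

View pics/w5c.png

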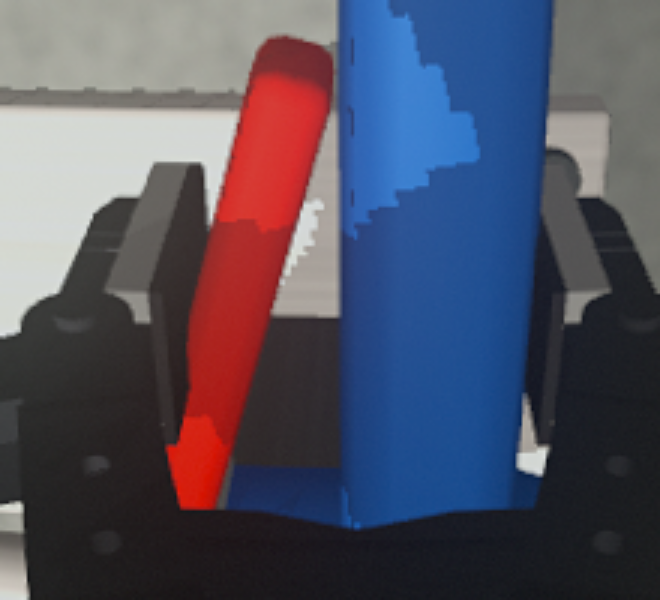

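Angle is about 14.5° (0.26 rad = 14.9°), doesn't change between 50 and 80 N, and the trigger tip is against the grip. That means it's at the stop, so I'll release it.

Emit:
jog_arm:
  plan:
    - [0,0.002,0,0,0,0,0.6]
    - [0,0.002,0,0,0,0,1]
    - [0,0.002,0,0,0,0,1]
    - [0,0.003,0,0,0,0,1]
    - [0,0.003,0,0,0,0,1]
  newtons: 30

```text
t: 4.53
tool_pos: [0.5568, 0.3067, 0.0668]
ee_rot: [0.177, 1.569, -0.192]
ft_force: [0.5, 0.5, 0.4]
grip_width: 0.0854
```

Run:
```python
from h import *
np.set_printoptions(precision=4,suppress=True)
f=snap('wrist','w6');s=read_state();print(s['ft_force'],s['grip_width'],toj(s['tool_pos']),s['tool_pos'])
d=np.array([.1541,.0649]);d/=np.hypot(*d)
print(rel([.46,-.3475,.2],[-d[1],d[0]]))
```

```text
[-0.0543 -0.3903  0.233 ] 0.08565158922745164 [-0.0616  0.2336] [0.5567 0.3063 0.0666]
(array([-126.4976, -659.696 ,   57.7409]), array([-36.319 ,  -0.4677,   0.514 ]))
```

View pics/w6.png

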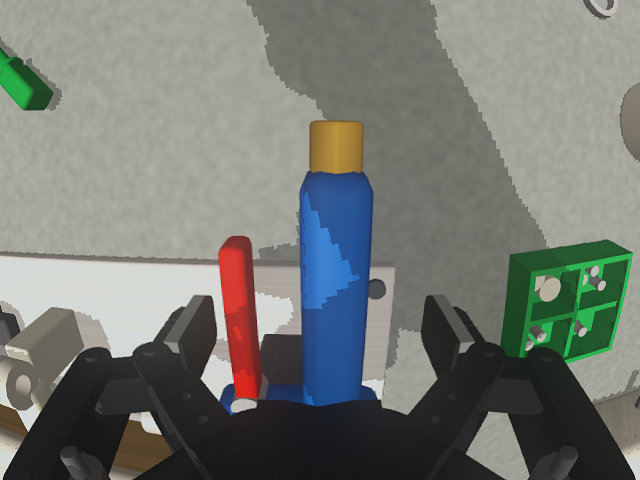

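Emit:
jog_arm:
  plan:
    - [-0.05,0,0,0,0,0,1]
    - [-0.1,0,0,0,0,0,1]
    - [-0.14,-0.05,0.005,-5,0,0,1]
    - [-0.14,-0.11,0.01,-10,0,0,1]
    - [-0.14,-0.17,0.015,-15,0,0,1]

```text
t: 5.2
tool_pos: [0.5331, 0.1372, 0.2096]
ee_rot: [-0.03, 1.575, 0.017]
ft_force: [1.2, -1.0, -1.2]
grip_width: 0.0851
```

Run:
```python
from h import *
np.set_printoptions(precision=4,suppress=True)
d=np.array([.1541,.0649]);d/=np.hypot(*d)
print(rel([.46,-.3475,.2],[-d[1],d[0]]),read_state()['joint_pos'])
```

```text
(array([  14.2097, -482.1657,  -87.5558]), array([-21.1192,  -0.3447,   0.447 ])) [-0.4505  0.3303  0.2156  1.547  -0.0646  1.2782  1.3737]
```

Emit:
jog_arm:
  plan:
    - [0,-0.06,-0.01,10,0,0,1]
    - [0,-0.12,-0.02,20,0,0,1]
    - [0,-0.18,-0.03,30,0,0,1]
    - [0,-0.24,-0.042,40,0,0,1]
    - [0,-0.3,-0.054,50,0,0,1]

```text
t: 5.82
tool_pos: [0.488, -0.166, 0.213]
ee_rot: [0.655, 1.466, -0.669]
ft_force: [0.7, -0.1, 0.0]
grip_width: 0.0853
```

Run:
```python
from h import *
np.set_printoptions(precision=4,suppress=True)
d=np.array([.1541,.0649]);d/=np.hypot(*d)
print(rel([.46,-.3475,.2],[-d[1],d[0]]),rel([.46,-.3475,.2],[d[1],-d[0]]),read_state()['joint_pos'])
```

```text
(array([  14.6783, -140.9618,  117.5435]), array([-71.4138,  -0.0181,   0.551 ])) (array([  14.6783, -140.9618,  117.5435]), array([-71.4138,  -0.0181,   0.551 ])) [-0.1244  0.2678  0.5158  1.6515 -0.1282  1.2572  1.1385]
```

Emit:
jog_arm:
  plan:
    - [0,-0.035,0.03,10.6,0,0,1]
    - [0,-0.07,0.058,21.2,0,0,1]
    - [0,-0.105,0.087,31.8,0,0,1]
    - [0,-0.141,0.117,42.4,0,0,1]
    - [0,-0.141,0.117,53,0,0,1]

```text
t: 6.45
tool_pos: [0.4568, -0.3525, 0.2153]
ee_rot: [1.356, 1.09, -1.374]
ft_force: [0.3, 1.4, -0.1]
grip_width: 0.0853
```

Emit:
jog_arm:
  plan:
    - [0,0,0,10.6,0,0,1]
    - [0,0,0,21.2,0,0,1]
    - [0,0,0,31.8,0,0,1]
    - [0,0,0,42.4,0,0,1]
    - [0,0,0,53,0,0,1]

```text
t: 7.08
tool_pos: [0.4572, -0.3523, 0.2155]
ee_rot: [1.976, 0.416, -1.986]
ft_force: [0.3, -0.4, -1.0]
grip_width: 0.0854
```

Run:
```python
from h import *
np.set_printoptions(precision=4,suppress=True)
f=snap('wrist','w7')
d=np.array([.1541,.0649]);d/=np.hypot(*d)
print(rel([.46,-.3475,.2],[-d[1],d[0]]),read_state()['joint_pos'])
print(proj(f,[.46,-.3475,.052],True))
```

```text
(array([15.244 , -3.36  , -4.5759]), array([ 1.3561,  0.4524, -0.6359])) [-0.0276  0.5025  0.9703  1.4929 -0.4078  1.3569 -0.1808]
[312.6113 204.0681]
```

View pics/w7.png

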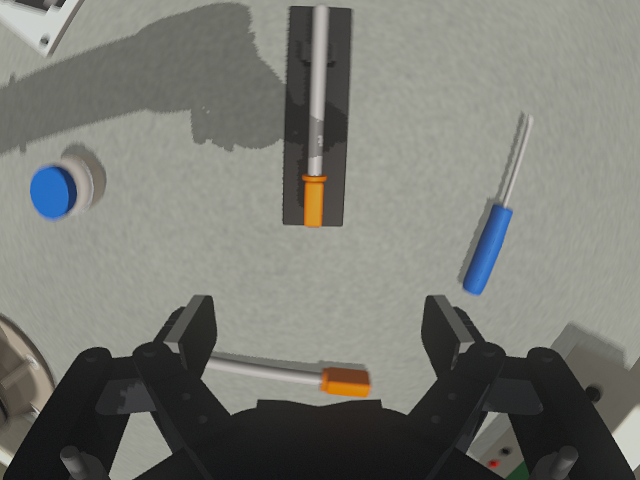

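```bash
cat > pin.py <<'E'
from h import *
np.set_printoptions(precision=4,suppress=True)
def pin(fn,box):
    f=load(fn);hsv=cv2.cvtColor(f['color'],cv2.COLOR_RGB2HSV);k=cv2.inRange(hsv,(6,120,80),(22,255,255))
    x0,y0,x1,y1=box;z=np.zeros_like(k);z[y0:y1,x0:x1]=k[y0:y1,x0:x1];ys,xs=np.nonzero(z)
    W=np.array([onz(f,u,v,.052,True)[:2] for u,v in zip(xs,ys)]);c=W.mean(0);u=np.linalg.svd(W-c)[2][0]
    print('n',len(xs),xs.min(),xs.max(),ys.min(),ys.max(),'c',c,'dir',u,'ang',np.degrees(np.arctan2(u[1],u[0])),'extent',np.ptp((W-c)@u),np.ptp((W-c)@[-u[1],u[0]]))
    return f
E
python3 - <<'E'
from pin import *
f=pin('w7',(285,165,345,240))
# shaft edges
g=cv2.cvtColor(f['color'],cv2.COLOR_RGB2HSV)
pts=[]
for v in list(range(70,112,6))+list(range(15,40,5)):
    r=f['color'][v,295:345].astype(int); m=np.nonzero(r.min(1)>120)[0]+295; pts.append(onz(f,m.mean(),v,.041,True)[:2]); 
pts=np.array(pts);c=pts.mean(0);u=np.linalg.svd(pts-c)[2][0];print(c,np.degrees(np.arctan2(u[1],u[0])),pts[0],pts[-1])
tip=onz(f,320,6,.04,True);print('tip',tip)
for v in (178,185,200,215,225):
    m=np.nonzero(cv2.inRange(g[v:v+1,290:340],(6,120,80),(22,255,255))[0])[0]+290;print(v,m.min(),m.max(),onz(f,m.mean(),v,.05,True))
E
```

```text
n 1013 302 326 174 226 c [ 0.4636 -0.3464] dir [-0.9205 -0.3908] ang -156.99656647372458 extent 0.045159219922216096 0.019933649169298573
[ 0.5717 -0.3025] 22.092829123252265 [ 0.5648 -0.3054] [ 0.5932 -0.2938]
tip [ 0.6175 -0.2827  0.04  ]
178 302 326 [ 0.4804 -0.3395  0.05  ]
185 304 323 [ 0.4748 -0.3416  0.05  ]
200 304 322 [ 0.4629 -0.3465  0.05  ]
215 304 322 [ 0.4509 -0.3519  0.05  ]
225 305 321 [ 0.4428 -0.3556  0.05  ]
```

Run:
```python
from h import *
np.set_printoptions(precision=2,suppress=True)
a=np.radians(22.6);d=[np.cos(a),np.sin(a)]
print(rel([.461,-.3475,.021],[-d[1],d[0]]))
```

```text
(array([194.22,  -4.92,  -6.92]), array([ 1.59,  0.45, -0.64]))
```

Emit:
jog_arm:
  plan:
    - [0.05,-0.005,-0.007,1.6,0.4,-0.6,1]
    - [0.1,-0.005,-0.007,1.6,0.4,-0.6,1]
    - [0.13,-0.005,-0.007,1.6,0.4,-0.6,1]
    - [0.13,-0.005,-0.007,1.6,0.4,-0.6,1]

```text
t: 7.62
tool_pos: [0.46, -0.3447, 0.0829]
ee_rot: [2.001, 0.406, -2.009]
ft_force: [-0.7, -0.0, -0.1]
grip_width: 0.0857
```

Run:
```python
from pin import *
snap('wrist','w8'); f=pin('w8',(250,60,400,400))
a=np.radians(22.6);d=[np.cos(a),np.sin(a)]
print(proj(f,[.461,-.3475,.052],True)); print(rel([.461,-.3475,.021],[-d[1],d[0]]))
```

```text
n 2646 304 346 222 308 c [ 0.4655 -0.3459] dir [-0.9196 -0.3929] ang -156.8650789191049 extent 0.04713812860622962 0.02041456184099518
[324.5787 274.1336]
(array([63.9653,  1.163 ,  0.5064]), array([0.0928, 0.0892, 0.0188]))
```

View pics/w8.png

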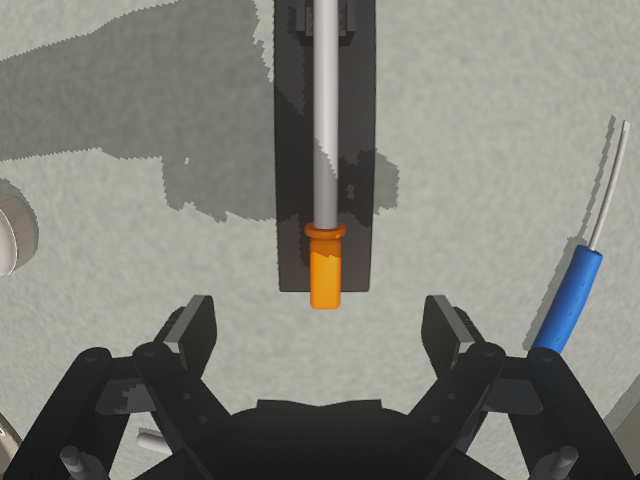

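Emit:
jog_arm:
  plan:
    - [0.03,0.001,0,0,0,0,1]
    - [0.055,0.001,0,0,0,0,1]
    - [0.064,0.001,0,0,0,0,1]
    - [0.064,0.001,0,0,0,0,1]

```text
t: 8.18
tool_pos: [0.4621, -0.3477, 0.0221]
ee_rot: [2.003, 0.401, -2.003]
ft_force: [-0.4, 0.1, 0.7]
grip_width: 0.0854
```

Run:
```python
from pin import *
snap('wrist','w9'); s=read_state();print(s['ft_force'],s['tool_pos'])
```

```text
[0.0989 0.1248 0.1458] [ 0.4623 -0.3481  0.0225]
```

View pics/w9.png

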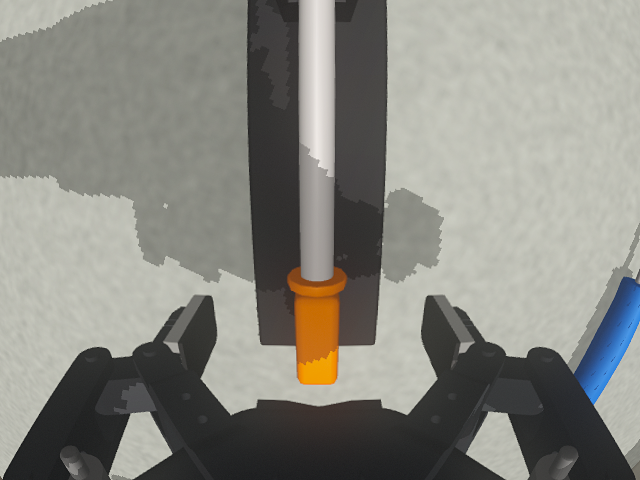

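Handle sits centred between the pads at (318,340). Closing.

Emit:
jog_arm:
  plan:
    - [0,0,0,0,0,0,0.6]
    - [0,0,0,0,0,0,0.3]
    - [0,0,0,0,0,0,0.1]
    - [0,0,0,0,0,0,0]
    - [0,0,0,0,0,0,0]
  newtons: 60

```text
t: 8.85
tool_pos: [0.4625, -0.3483, 0.0228]
ee_rot: [2.003, 0.4, -2.002]
ft_force: [0.3, -0.2, 2.1]
grip_width: 0.0152
```

Emit:
jog_arm:
  plan:
    - [0,0,0,0,0,0,0]
    - [-0.01,0,0,0,0,0,0]
    - [-0.025,0,0,0,0,0,0]
    - [-0.05,0,0,0,0,0,0]
    - [-0.07,0,0,0,0,0,0]

```text
t: 9.48
tool_pos: [0.4626, -0.3487, 0.0947]
ee_rot: [2.004, 0.398, -2.001]
ft_force: [1.1, 0.4, -0.8]
grip_width: 0.015
```

Run:
```python
from pin import *
snap('wrist','w10');snap('side','s10');s=read_state();print(s['ft_force'],s['moment'],s['tool_pos'],s['grip_width'],R.from_rotvec(s['ee_rot']).as_matrix())
```

```text
[ 0.6413 -0.7459 -1.38  ] [-0.0605  0.0859 -0.0111] [ 0.4639 -0.3499  0.096 ] 0.015141920030125672 [[ 0.0058  0.3863 -0.9223]
 [-0.0059 -0.9223 -0.3864]
 [-1.      0.0077 -0.003 ]]
```

View pics/w10.png

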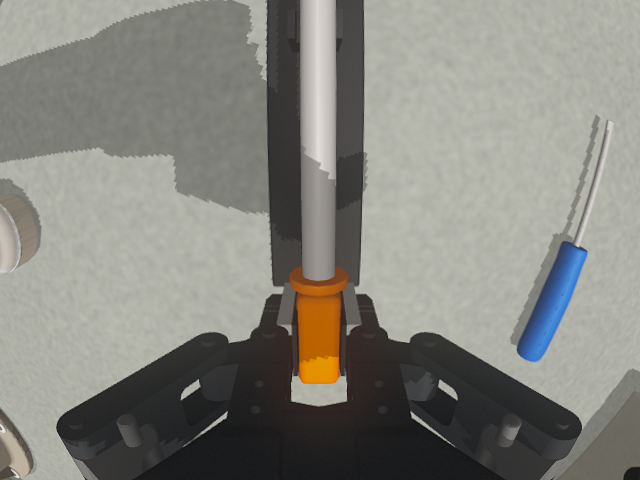

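Run:
```python
from h import *
np.set_printoptions(precision=2,suppress=True)
w=fromj(0,-.265);print(w,rel([*w,.13],JX))
```

```text
[ 0.5  -0.19] (array([ -34.75, -130.5 ,  -94.13]), array([-53.76,   0.05,  -0.49]))
```

View pics/s10.png

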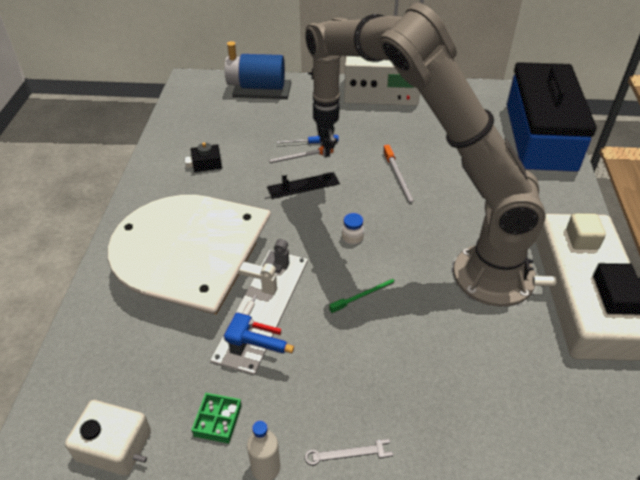

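Emit:
jog_arm:
  plan:
    - [-0.03,-0.01,-0.01,-6,0,0,0]
    - [-0.06,-0.03,-0.02,-14,0,0,0]
    - [-0.06,-0.06,-0.035,-23,0,0,0]
    - [-0.06,-0.09,-0.055,-32,0,0,0]
    - [-0.06,-0.11,-0.075,-40,0,0,0]

```text
t: 10.2
tool_pos: [0.4899, -0.217, 0.1548]
ee_rot: [1.547, 0.942, -1.543]
ft_force: [0.4, -0.5, -1.8]
grip_width: 0.0149
```

Emit:
jog_arm:
  plan:
    - [0,0.0,-0.01,-6,0,0,0]
    - [0,-0.002,-0.02,-12,0,0,0]
    - [0.015,-0.003,-0.025,-14,0,0,0]
    - [0.025,-0.004,-0.027,-14,0,0,0]
    - [0.025,-0.004,-0.027,-14,0,0,0]

```text
t: 10.82
tool_pos: [0.4972, -0.1909, 0.128]
ee_rot: [1.373, 1.089, -1.375]
ft_force: [0.4, -0.6, -1.9]
grip_width: 0.0149
```

Run:
```python
from pin import *
snap('wrist','w11');snap('side','s11');snap('top','t11');s=read_state();print(s['t'],s['ft_force'],s['moment'],s['tool_pos'],toj(s['tool_pos']),R.from_rotvec(s['ee_rot']).as_matrix())
print(rel([*fromj(0,-.265),.0678],JX),s['joint_pos'])
for a in 'st':
    i=cv2.imread(f'pics/{a}11.png'); i=i[130:300,200:400] if a=='s' else i[150:290,260:420]
    cv2.imwrite(f'pics/{a}11c.png',cv2.resize(i,None,fx=4,fy=3.5 if a=='s' else 4,interpolation=2))
```

```text
10.975 [-1.0985  0.8938 -1.3289] [-0.0646  0.0559 -0.0012] [ 0.4986 -0.1919  0.1298] [-0.0017 -0.2643] [[ 0.0049  0.9742 -0.2256]
 [-0.0049 -0.2255 -0.9742]
 [-1.      0.0059  0.0037]]
(array([62.0034,  1.3629,  0.4502]), array([ 0.4725,  0.2088, -0.3371])) [-0.2078  0.4186  0.7203  1.7335 -0.3035  1.0979  0.3805]
```

View pics/w11.png

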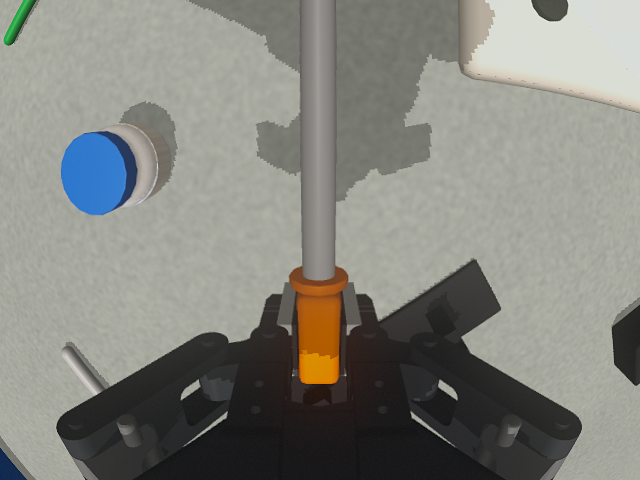

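View pics/s11c.png

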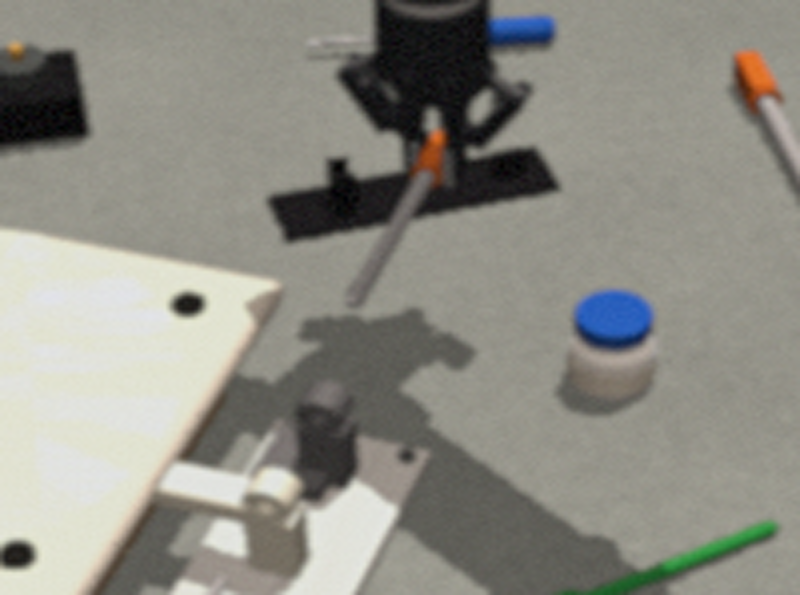

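View pics/t11c.png

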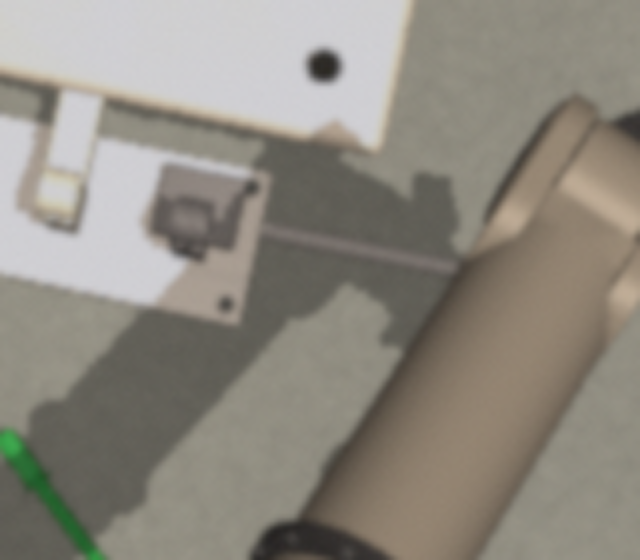

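Emit:
jog_arm:
  plan:
    - [0.02,0.001,0,0.5,0.2,-0.3,0]
    - [0.042,0.001,0,0.5,0.2,-0.3,0]
    - [0.062,0.001,0,0.5,0.2,-0.3,0]
    - [0.062,0.001,0,0.5,0.2,-0.3,0]

```text
t: 11.48
tool_pos: [0.498, -0.1918, 0.0654]
ee_rot: [1.38, 1.091, -1.385]
ft_force: [0.2, -0.0, -0.6]
grip_width: 0.015
```

Run:
```python
from pin import *
snap('side','s12');snap('top','t12');snap('wrist','w12');s=read_state();print(s['t'],s['ft_force'],s['moment'],s['tool_pos'],toj(s['tool_pos']),R.from_rotvec(s['ee_rot']).as_matrix())
for a,b in (('s',(250,170,330,290)),('t',(265,175,385,245))):
    i=cv2.imread(f'pics/{a}12.png'); i=i[b[1]:b[3],b[0]:b[2]]; print(i.shape)
    cv2.imwrite(f'pics/{a}12c.png',cv2.resize(i,None,fx=5 if a=='s' else 6,fy=5 if a=='s' else 6,interpolation=2))
```

```text
11.625 [-0.3262 -0.0878 -1.0772] [-0.0338  0.0288 -0.0009] [ 0.5003 -0.193   0.0682] [ 0.0002 -0.265 ] [[ 0.0016  0.9721 -0.2345]
 [-0.0009 -0.2345 -0.9721]
 [-1.      0.0018  0.0005]]
(120, 80, 3)
(70, 120, 3)
```

View pics/s12c.png

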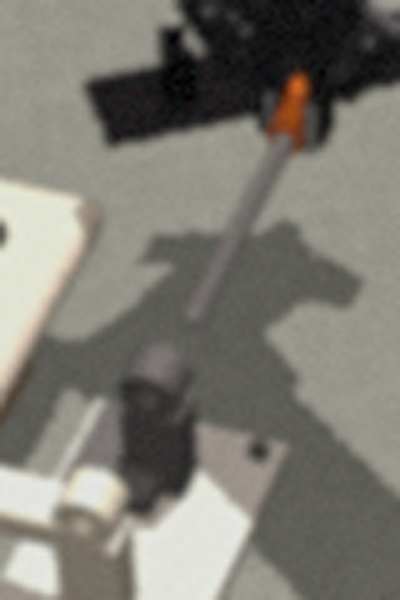

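View pics/t12c.png

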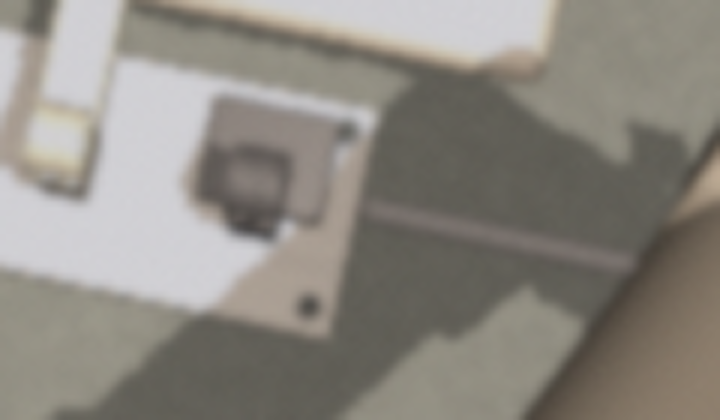

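View pics/w12.png

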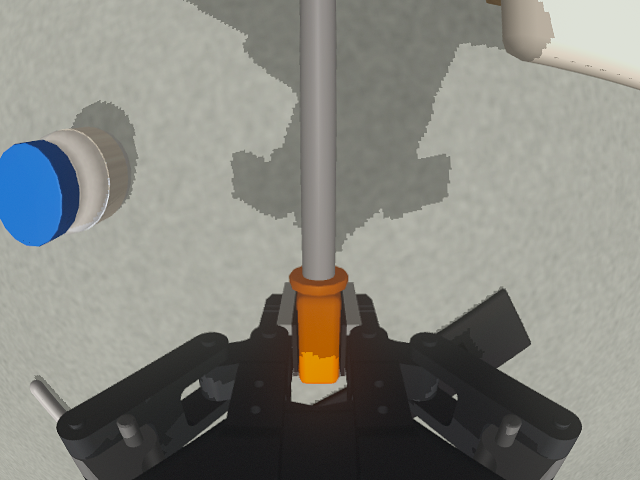

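Run:
```python
from pin import *
t,s=load('t12'),load('s12')
def jz(p): return np.r_[toj(p),p[2]]*1000
tt=np.array([370,206.5])/6+[265,175]-.42; ss=np.array([192,318])/5+[250,170]-.4
p,e=tri([ray(t,*tt),ray(s,*ss)]);print('tip',jz(p),e)
# shaft lines -> plane intersection
def plane(f,a,b):
    c,d1=ray(f,*a);_,d2=ray(f,*b);n=np.cross(d1,d2);n/=np.linalg.norm(n);return n,n@c
n1,c1=plane(t,tt,np.array([632,263])/6+[265,175]-.42);n2,c2=plane(s,ss,np.array([276,148])/5+[250,170]-.4)
u=np.cross(n1,n2);u/=np.linalg.norm(u);q=np.linalg.lstsq(np.array([n1,n2]),np.array([c1,c2]),rcond=None)[0]
q=q+u*((p-q)@u);u*=np.sign(u[1]);print('line',jz(q),jz(q+.1*u)-jz(q))
print('expected by kinematics: tip', jz([*fromj(0,-.265+.174),.085]))
# hinge projections
for nm,f,k,o in(('t',t,6,(265,175)),('s',s,5,(250,170))):
    i=cv2.imread(f'pics/{nm}12c.png')
    for y in (-.091,-.057,-.033,.033,.057):
        c=proj(f,[*fromj(0,y),.085]);print(nm,y,(c-o+.42)*k)
        th=np.linspace(0,2*np.pi,60);P=np.array([(proj(f,[*fromj(.016*np.cos(a),y),.085+.016*np.sin(a)])-o+.42)*k for a in th])
        if y>-.09: cv2.polylines(i,[P.round().astype(np.int32)],True,(0,0,255) if y in(-.057,.033) else (0,255,0),1)
    cv2.imwrite(f'pics/{nm}12d.png',i)
```

```text
tip [  0.1171 -97.3982  77.8635] [np.float64(0.0002919599000826969), np.float64(0.000291959900082719)]
line [  0.7043 -97.5262  75.5213] [ 0.7161 99.8581 -5.2774]
expected by kinematics: tip [ -0. -91.  85.]
t -0.091 [356.103  202.3189]
t -0.057 [281.5899 186.2767]
t -0.033 [229.0311 174.9612]
t 0.033 [ 84.6599 143.879 ]
t 0.057 [ 32.2213 132.5894]
s -0.091 [186.9116 316.5821]
s -0.057 [163.8638 361.267 ]
s -0.033 [147.1956 393.5833]
s 0.033 [ 99.5622 485.9345]
s 0.057 [ 81.5553 520.8461]
```

View pics/s12d.png

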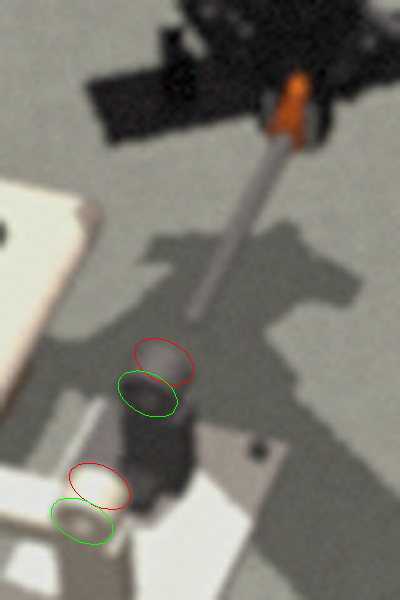

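View pics/t12d.png

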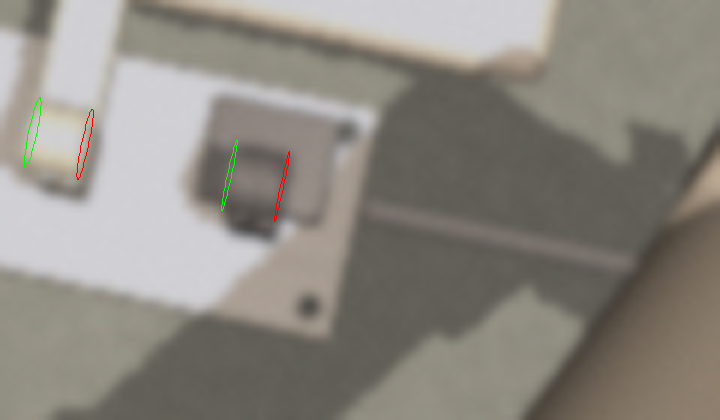

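Frame projections line up with both bushings to about 1 mm. The pin tip measures about 7 mm low, so it's pitched roughly 3° down in the grip. I'll tilt it up and measure again.

Emit:
jog_arm:
  plan:
    - [0,0,0,0,1.5,0,0]
    - [0,0,0,0,2.8,0,0]
    - [0,0,0,0,2.8,0,0]
    - [0,0,0,0,2.8,0,0]

```text
t: 12.12
tool_pos: [0.5003, -0.1931, 0.0684]
ee_rot: [1.422, 1.118, -1.353]
ft_force: [-0.3, 0.6, -1.2]
grip_width: 0.0149
```

```bash
cat > shaft.py <<'E'
from pin import *
def jz(p): return np.r_[toj(p),p[2]]*1000
def crop(n,k=5):
    for a,b in (('s',(250,170,330,290)),('t',(265,175,385,245))):
        f=load(a+n); i=cv2.cvtColor(f['color'],cv2.COLOR_RGB2BGR)[b[1]:b[3],b[0]:b[2]]; kk=5 if a=='s' else 6
        i=cv2.resize(i,None,fx=kk,fy=kk,interpolation=2)
        for y in (-.105,-.057,-.033,.033,.057):
            for e in(-.006,0,.006):
                c=(proj(f,[*fromj(e,y),.085])-b[:2]+.42)*kk
                if e==0: cv2.circle(i,tuple(int(x) for x in c.round()),2,(0,0,255),-1)
        cv2.imwrite(f'pics/{a}{n}c.png',i)
E
python3 - <<'E'
from shaft import *
snap('side','s13');snap('top','t13');crop('13');s=read_state();print(s['t'],s['ft_force'],toj(s['tool_pos']),s['tool_pos'][2])
E
```

```text
12.225 [ 0.187   0.1217 -0.8542] [ 0.0002 -0.2647] 0.06819970545423802
```

View pics/s13c.png

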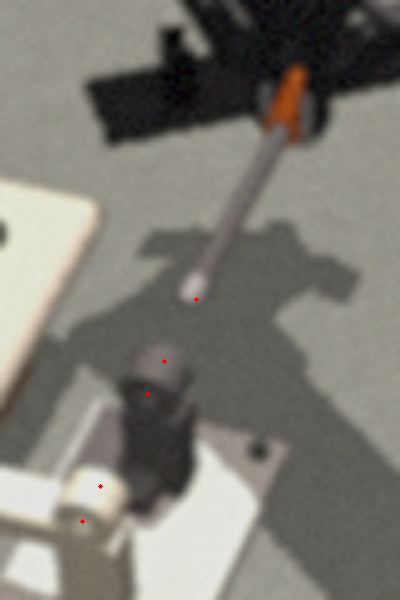

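View pics/t13c.png

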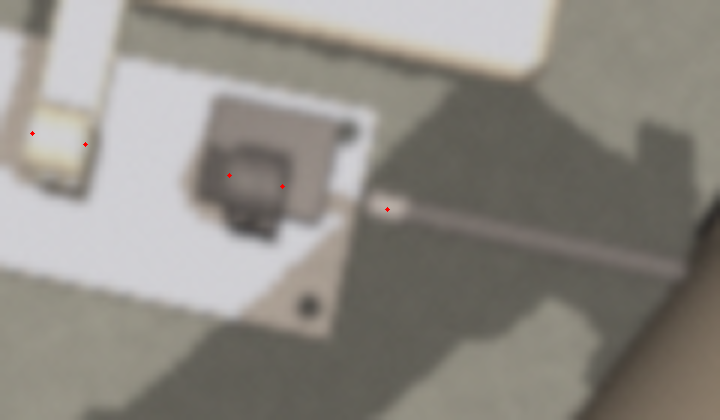

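```bash
cat >> shaft.py <<'E'
def line(n,tt,tb,st,sb):
    t,s=load('t'+n),load('s'+n)
    T=lambda a:np.array(a)/6+[265,175]-.42
    S=lambda a:np.array(a)/5+[250,170]-.4
    p,e=tri([ray(t,*T(tt)),ray(s,*S(st))]);print('tip',jz(p),e)
    def pl(f,a,b):
        c,d1=ray(f,*a);_,d2=ray(f,*b);m=np.cross(d1,d2);m/=np.linalg.norm(m);return m,m@c
    n1,c1=pl(t,T(tt),T(tb));n2,c2=pl(s,S(st),S(sb));u=np.cross(n1,n2);u/=np.linalg.norm(u);u*=np.sign(u[1])
    q=np.linalg.lstsq(np.array([n1,n2]),np.array([c1,c2]),rcond=None)[0];q=q+u*((p-q)@u);a=jz(q);b=jz(q+.1*u)
    print('line',a,b-a,'at y-265',a+(b-a)*(-265-a[1])/(b-a)[1])
E
python3 - <<'E'
from shaft import *
line('13',(369,203),(680,272),(190,302),(276,138))
line('12',(370,206.5),(632,263),(192,318),(276,148))
# automatic centroid of shaft across rows in side view
for n in('12','13'):
    f=load('s'+n);g=f['color'].astype(int).sum(2)
    for y in range(202,226,3):
        r=g[y,285:310];bg=np.median(r);d=np.clip(r-bg-15,0,None);print(n,y,(285+(d*np.arange(25)).sum()/max(d.sum(),1)).round(2),r.tolist()) if y in(205,214) else 0
E
```

```text
tip [  0.207  -96.7917  90.0316] [np.float64(5.862703887346302e-05), np.float64(5.862703887331421e-05)]
line [  0.3207 -96.7954  89.596 ] [ 0.7172 99.9953 -0.6501] at y-265 [  -0.8857 -265.       90.6896]
tip [  0.1171 -97.3982  77.8635] [np.float64(0.0002919599000826969), np.float64(0.000291959900082719)]
line [  0.7043 -97.5262  75.5213] [ 0.7161 99.8581 -5.2774] at y-265 [  -0.4968 -265.       84.3722]
12 205 285.0 [437, 445, 447, 441, 440, 432, 439, 438, 444, 446, 442, 443, 439, 427, 416, 390, 357, 329, 322, 312, 344, 407, 440, 452, 448]
12 214 290.89 [437, 430, 435, 446, 451, 456, 457, 444, 433, 431, 396, 360, 325, 323, 308, 334, 392, 424, 434, 398, 354, 332, 333, 373, 397]
13 205 285.0 [446, 444, 439, 439, 433, 434, 444, 438, 441, 438, 452, 448, 422, 386, 348, 333, 304, 294, 331, 395, 440, 444, 448, 452, 442]
13 214 292.47 [442, 436, 430, 422, 414, 436, 445, 435, 397, 348, 329, 316, 293, 326, 387, 439, 440, 425, 364, 333, 315, 321, 338, 381, 417]
```

```bash
cat >> shaft.py <<'E'
def fit(n,g,off=0):
    # shaft centreline by profile fits around a guess; returns 3D line
    t,s=load('t'+n),load('s'+n)
    def prof(f,gl,rows,axis,sign):
        im=cv2.GaussianBlur(f['color'].astype(np.float32).sum(2),(0,0),.6);out=[]
        for r in rows:
            x0=gl(r);xs=np.arange(int(x0)-5,int(x0)+7)
            v=np.array([im[r,x] if axis==0 else im[x,r] for x in xs])
            b=np.interp(xs,[xs[0],xs[-1]],[v[:2].mean(),v[-2:].mean()]);d=np.clip(sign*(v-b),0,None);d*=(d>.4*d.max())
            if d.max()>20: c=(d*xs).sum()/d.sum(); out.append((c,r) if axis==0 else (r,c))
        return np.array(out,float)
    (sr,ss,sg),(tr,ts,tg)=g
    A=prof(s,ss,sr,0,sg);B=prof(t,ts,tr,1,tg)
    def fl(P,ax):
        q=np.polyfit(P[:,1-ax],P[:,ax],1);res=P[:,ax]-np.polyval(q,P[:,1-ax]);k=abs(res)<2*res.std()+.05;q=np.polyfit(P[k,1-ax],P[k,ax],1)
        print('rms',(P[k,ax]-np.polyval(q,P[k,1-ax])).std(),k.sum());a,b=P[:,1-ax].min(),P[:,1-ax].max()
        return [(np.polyval(q,v),v) if ax==0 else (v,np.polyval(q,v)) for v in(a,b)]
    SA=fl(A,0);TA=fl(B,1)
    def pl(f,a,b):
        c,d1=ray(f,*a);_,d2=ray(f,*b);m=np.cross(d1,d2);m/=np.linalg.norm(m);return m,m@c
    n1,c1=pl(t,*TA);n2,c2=pl(s,*SA);u=np.cross(n1,n2);u/=np.linalg.norm(u);u*=np.sign(u[1])
    q=np.linalg.lstsq(np.array([n1,n2]),np.array([c1,c2]),rcond=None)[0];a=jz(q);d=jz(q+u)-a;d/=1000
    for y in(-265,-100,-57,57): print(y,(a+d*(y-a[1])/d[1]).round(2))
    return SA,TA
E
python3 - <<'E'
from shaft import *
for n,tt,tb,st,sb in(('12',(370,206.5),(632,263),(192,318),(276,148)),('13',(369,203),(680,272),(190,302),(276,138))):
    T=lambda a:np.array(a)/6+[265,175]-.42
    S=lambda a:np.array(a)/5+[250,170]-.4
    (a,b),(c,d)=(T(tt),T(tb)),(S(st),S(sb))
    gs=lambda r:c[0]+(d[0]-c[0])*(r-c[1])/(d[1]-c[1]); gt=lambda x:a[1]+(b[1]-a[1])*(x-a[0])/(b[0]-a[0])
    print(n,fit(n,((range(int(d[1])+2,216),gs,-1),(range(336,int(b[0])-3),gt,1))))
E
```

```text
rms 0.1014205740687332 15
rms 0.08091743799599879 30
-265 [   0.68 -265.     70.96]
-100 [   0.17 -100.     77.96]
-57 [  0.04 -57.    79.79]
57 [-0.31 57.   84.63]
12 ([(np.float64(305.08927952600095), np.float64(201.0)), (np.float64(297.58469626028193), np.float64(215.0))], [(np.float64(336.0), np.float64(211.20078217324314)), (np.float64(365.0), np.float64(217.5166217681168))])
rms 0.13232272001034634 16
rms 0.09623512679108917 38
-265 [   1.52 -265.     80.78]
-100 [   1.25 -100.     88.  ]
-57 [  1.18 -57.    89.88]
57 [ 0.99 57.   94.87]
13 ([(np.float64(304.301187302843), np.float64(199.0)), (np.float64(295.61331927670665), np.float64(215.0))], [(np.float64(336.0), np.float64(210.31233866179474)), (np.float64(373.0), np.float64(218.43481965356614))])
```

```bash
cat >> shaft.py <<'E'
def go(x,y,z,pitch=None,yaw=0):
    """mm jig TCP target; pitch deg of tool (tip up +)"""
    s=read_state();Rm=R.from_rotvec(s['ee_rot']).as_matrix()
    t=np.r_[fromj(x/1000,y/1000),z/1000]
    out=Rm.T@(t-s['tool_pos'])*1000
    yv=np.r_[JX,0];T=np.c_[[0,0,-1.],yv,np.cross([0,0,-1.],yv)]
    cur=np.degrees(R.from_matrix(T.T@Rm).as_rotvec())
    print('t',s['t'],'jig',jz(s['tool_pos']).round(2),'rot vs level',cur.round(2),'F',np.r_[np.array(s['ft_force'])[:2]@JX,np.array(s['ft_force'])[:2]@JY,s['ft_force'][2]].round(2),'grip',s['grip_width'])
    if pitch is not None: D=T@R.from_euler('y',pitch,degrees=True).as_matrix()@R.from_euler('x',-yaw,degrees=True).as_matrix();print('turn',np.degrees(R.from_matrix(Rm.T@D).as_rotvec()).round(2))
    print('shift mm',out.round(2))
E
python3 - <<'E'
from shaft import *
go(0,-235,68,2.1)
E
```

```text
t 12.225 jig [   0.19 -264.7    68.2 ] rot vs level [0.03 2.78 0.1 ] F [ 0.15  0.16 -0.85] grip 0.01507447877880413
turn [-0.03 -0.68 -0.1 ]
shift mm [  1.64  -0.21 -29.66]
```

Emit:
jog_arm:
  plan:
    - [0,0,-0.008,0,-0.3,0,0]
    - [0.001,0,-0.02,0,-0.7,0,0]
    - [0.0016,0,-0.0297,0,-0.7,0,0]
    - [0.0016,0,-0.0297,0,-0.7,0,0]
    - [0.0016,0,-0.0297,0,-0.7,0,0]

```text
t: 12.85
tool_pos: [0.5073, -0.164, 0.0681]
ee_rot: [1.411, 1.11, -1.36]
ft_force: [-0.2, -0.1, -1.4]
grip_width: 0.0153
```

Run:
```python
from shaft import *
snap('side','s14');snap('top','t14');crop('14');go(0,-235,68,2.1)
```

```text
t 12.95 jig [   0.21 -235.7    68.15] rot vs level [0.09 2.05 0.11] F [-0.14 -0.41 -1.89] grip 0.014925285161219767
turn [-0.09  0.05 -0.11]
shift mm [ 0.18 -0.21 -0.7 ]
```

View pics/s14c.png

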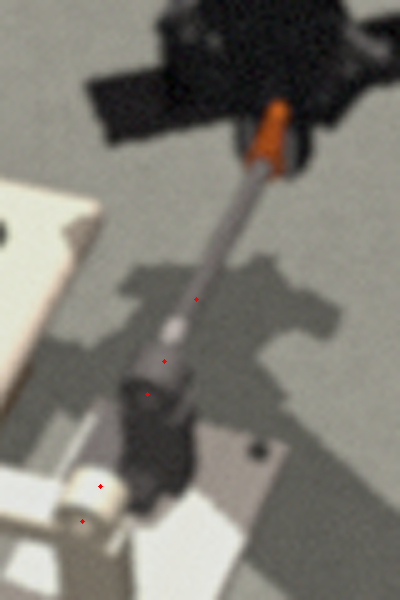

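View pics/t14c.png

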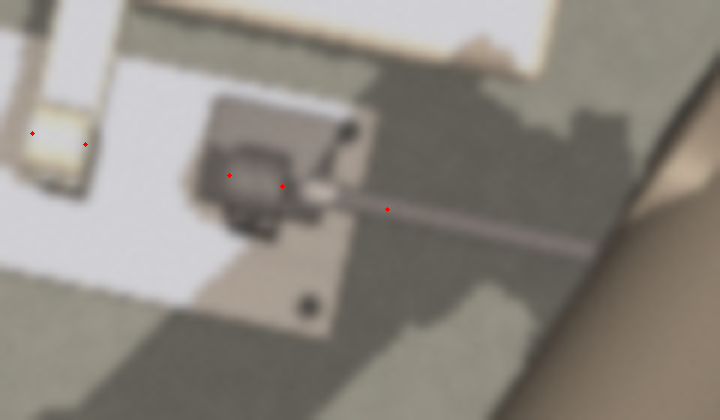

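Emit:
jog_arm:
  plan:
    - [0,-0.0005,-0.006,0,0,0,0]
    - [0.0004,-0.0005,-0.012,0,0,0,0]
    - [0.0006,-0.0005,-0.018,0,0,0,0]
    - [0.0008,-0.0005,-0.024,0,0,0,0]
    - [0.0008,-0.0005,-0.024,0,0,0,0]

```text
t: 13.58
tool_pos: [0.5115, -0.1414, 0.0674]
ee_rot: [1.41, 1.11, -1.362]
ft_force: [-0.0, -2.0, -5.7]
grip_width: 0.015
```

Run:
```python
from shaft import *
snap('side','s15');crop_ok=0;go(-.3,-190,68,2.1)
i=cv2.imread('pics/s15.png')[170:290,250:330];cv2.imwrite('pics/s15c.png',cv2.resize(i,None,fx=5,fy=5,interpolation=2))
```

```text
t 13.625 jig [  -0.95 -212.13   67.48] rot vs level [0.06 1.96 0.02] F [ 0.03 -2.78 -5.24] grip 0.01510361825518213
turn [-0.06  0.14 -0.02]
shift mm [  0.24   0.63 -22.14]
```

View pics/s15c.png

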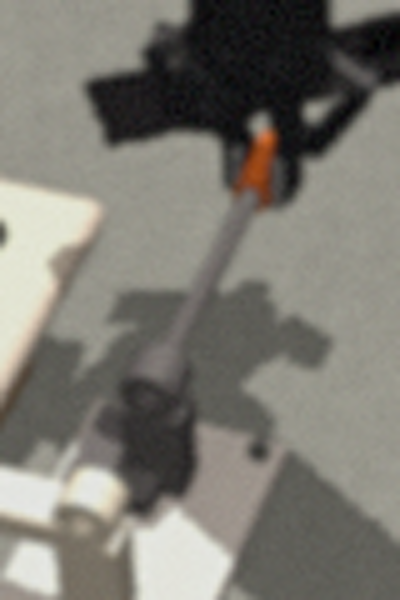

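Tip is inside the grey mouth. The flare is pushing it down by about 4 N, so the tip is slightly high. I'll pitch it down a bit and keep going.

Emit:
jog_arm:
  plan:
    - [0.0005,0,0.001,0,-0.6,0,0]
    - [0.0008,0,0,0,-0.6,0,0]
    - [0.0012,0,-0.006,0,-0.6,0,0]
    - [0.0014,0,-0.012,0,-0.6,0,0]
    - [0.0014,0,-0.012,0,-0.6,0,0]

```text
t: 14.25
tool_pos: [0.5148, -0.1284, 0.0665]
ee_rot: [1.401, 1.104, -1.366]
ft_force: [0.1, 0.4, -1.3]
grip_width: 0.0148
```

Run:
```python
from shaft import *
go(-.5,-185,67,1.5); s=read_state(); print(np.r_[np.array(s['moment'])[:2]@JX,np.array(s['moment'])[:2]@JY,s['moment'][2]])
```

```text
t 14.25 jig [  -0.81 -198.74   66.54] rot vs level [-0.04  1.42  0.03] F [ 0.01  0.45 -1.32] grip 0.014818246534859669
turn [ 0.04  0.08 -0.03]
shift mm [ -0.12   0.32 -13.74]
[-0.0885 -0.0172  0.0521]
```

Emit:
jog_arm:
  plan:
    - [0.0002,0,-0.009,0,0,0,0]
    - [0.0004,0,-0.018,0,0,0,0]
    - [0.0007,0,-0.028,0,0,0,0]
    - [0.001,0,-0.038,0,0,0,0]
    - [0.001,0,-0.038,0,0,0,0]

```text
t: 14.88
tool_pos: [0.524, -0.0897, 0.0663]
ee_rot: [1.399, 1.106, -1.364]
ft_force: [-1.1, 0.1, -0.6]
grip_width: 0.0151
```

Run:
```python
from shaft import *
snap('side','s16');snap('top','t16');crop('16')
go(-.5,-140,66.5,1.5); s=read_state(); print(np.r_[np.array(s['moment'])[:2]@JX,np.array(s['moment'])[:2]@JY,s['moment'][2]])
```

```text
t 14.975 jig [  -0.84 -160.87   66.49] rot vs level [-0.05  1.39  0.03] F [ 0.04 -0.11 -1.12] grip 0.015089510114839841
turn [ 0.05  0.11 -0.03]
shift mm [  0.5    0.36 -20.86]
[-0.1777 -0.0104  0.0276]
```

View pics/s16c.png

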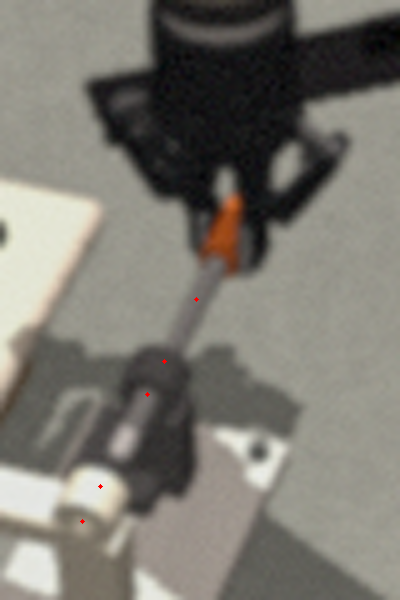

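View pics/t16c.png

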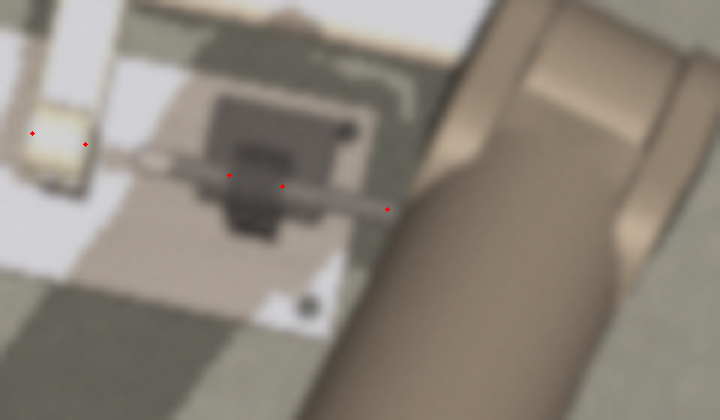

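Emit:
jog_arm:
  plan:
    - [0.0001,0,-0.006,0,0,0,0]
    - [0.0003,0,-0.013,0,0,0,0]
    - [0.0004,0,-0.02,0,0,0,0]
    - [0.0006,0,-0.028,0,0,0,0]
    - [0.0006,0,-0.028,0,0,0,0]

```text
t: 15.6
tool_pos: [0.5304, -0.0629, 0.0665]
ee_rot: [1.399, 1.106, -1.365]
ft_force: [-0.5, 0.2, -1.1]
grip_width: 0.0154
```

Run:
```python
from shaft import *
go(-.5,-95,66.5,1.5); s=read_state(); print(np.r_[np.array(s['moment'])[:2]@JX,np.array(s['moment'])[:2]@JY,s['moment'][2]])
```

```text
t 15.6 jig [  -0.94 -131.47   66.46] rot vs level [-0.17  1.42  0.02] F [-0.51  0.13 -1.14] grip 0.015400201964896621
turn [ 0.17  0.08 -0.01]
shift mm [  0.86   0.55 -36.46]
[-0.0699 -0.0198  0.0087]
```

Tip is at the white mouth and there's almost no force. Continuing.

Emit:
jog_arm:
  plan:
    - [0.0001,0,-0.005,0,0,0,0]
    - [0.0003,0,-0.01,0,0,0,0]
    - [0.0004,0,-0.015,0,0,0,0]
    - [0.0005,0,-0.02,0,0,0,0]
    - [0.0005,0,-0.02,0,0,0,0]

```text
t: 16.23
tool_pos: [0.5352, -0.0427, 0.0664]
ee_rot: [1.399, 1.107, -1.364]
ft_force: [0.2, 0.0, -0.4]
grip_width: 0.0152
```

Run:
```python
from shaft import *
snap('top','t17');snap('side','s17');go(-.5,-95,66.5,1.5); s=read_state(); print(np.r_[np.array(s['moment'])[:2]@JX,np.array(s['moment'])[:2]@JY,s['moment'][2]])
```

```text
t 16.325 jig [  -1.02 -111.55   66.45] rot vs level [-0.18  1.41  0.01] F [ 0.27  0.09 -1.42] grip 0.014896220026164933
turn [ 0.18  0.09 -0.01]
shift mm [  0.35   0.57 -16.54]
[-0.0842  0.0083 -0.0157]
```

Emit:
jog_arm:
  plan:
    - [0.0001,0,-0.005,0,0,0,0]
    - [0.0003,0,-0.01,0,0,0,0]
    - [0.0004,0,-0.015,0,0,0,0]
    - [0.0005,0,-0.018,0,0,0,0]
    - [0.0005,0,-0.018,0,0,0,0]

```text
t: 16.95
tool_pos: [0.5392, -0.0256, 0.0664]
ee_rot: [1.398, 1.106, -1.364]
ft_force: [0.8, -0.3, -1.8]
grip_width: 0.0153
```

Run:
```python
from shaft import *
snap('top','t18');snap('side','s18');go(-.5,-95,66.5,1.5); s=read_state(); print(np.r_[np.array(s['moment'])[:2]@JX,np.array(s['moment'])[:2]@JY,s['moment'][2]])
for a,b in (('s',(220,190,320,310)),('t',(220,160,340,235))):
    i=cv2.imread(f'pics/{a}18.png')[b[1]:b[3],b[0]:b[2]];cv2.imwrite(f'pics/{a}18c.png',cv2.resize(i,None,fx=5,fy=5,interpolation=2))
f=load('t18')
for y in(.057,.067,.077,.124): print(y,(proj(f,[*fromj(0,y),.085])-[220,160])*5, (proj(load('s18'),[*fromj(0,y),.085])-[220,190])*5)
```

```text
t 17.05 jig [ -1.06 -93.74  66.42] rot vs level [-0.17  1.39  0.02] F [-0.73  0.19 -0.88] grip 0.01512870608165132
turn [ 0.17  0.11 -0.02]
shift mm [-0.11  0.55  1.26]
[-0.146   0.0666  0.0181]
0.057 [249.7511 183.3911] [229.4553 418.7461]
0.067 [231.5511 179.4728] [221.8398 433.5112]
0.077 [213.3557 175.5555] [214.1566 448.4072]
0.124 [127.8992 157.1573] [177.1129 520.2274]
```

View pics/s18c.png

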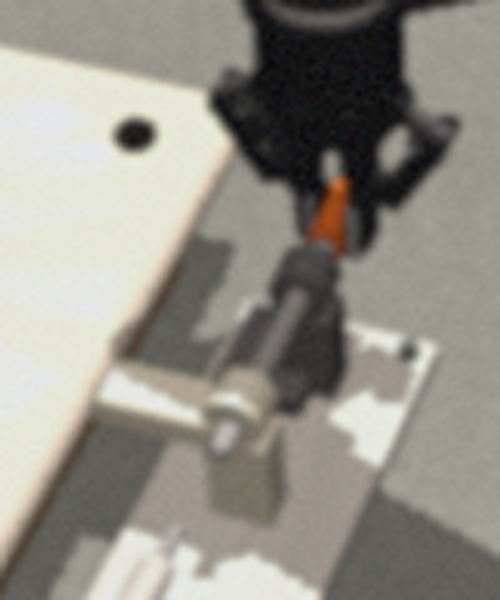

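View pics/t18c.png

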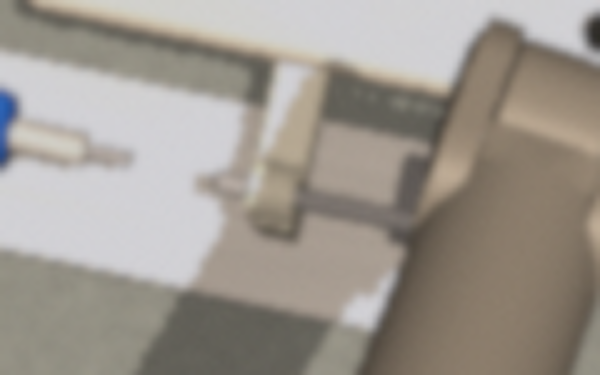

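The shaft runs through both bushings. Its bright tip ends at side-crop (220,450), past the white face at (229,419), which makes it about 18–20 mm beyond. Forces are around 1 N. I'll let it settle, do a last check and hand in.

Emit:
jog_arm:
  plan:
    - [0,0,0,0,0,0,0]
    - [0,0,0,0,0,0,0]
    - [0,0,0,0,0,0,0]
    - [0,0,0,0,0,0,0]

```text
t: 17.55
tool_pos: [0.539, -0.0262, 0.0664]
ee_rot: [1.399, 1.106, -1.365]
ft_force: [0.4, 0.3, -1.3]
grip_width: 0.0151
```

Run:
```python
from shaft import *
snap('side','s19');go(0,-94,66.5);f=snap('wrist','w19');s=read_state();print(np.abs(s['joint_velocities']).max())
```

```text
t 17.6 jig [ -1.06 -93.78  66.4 ] rot vs level [-0.17  1.39  0.02] F [-0.56  0.11 -0.51] grip 0.014884884239705885
shift mm [-0.11  1.06  0.22]
0.002147571036468387
```

View pics/s19.png

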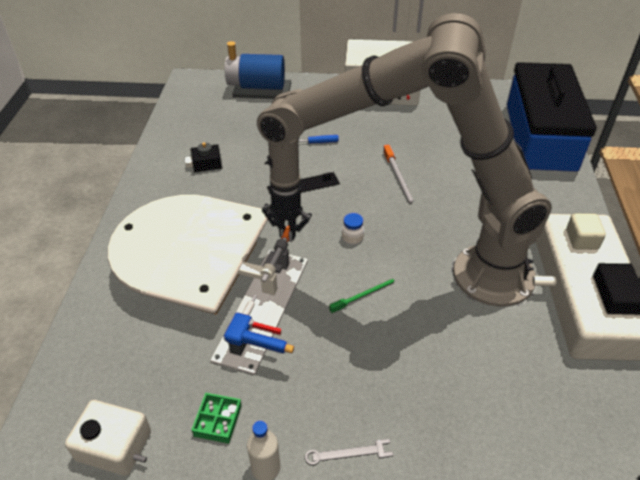

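View pics/w19.png

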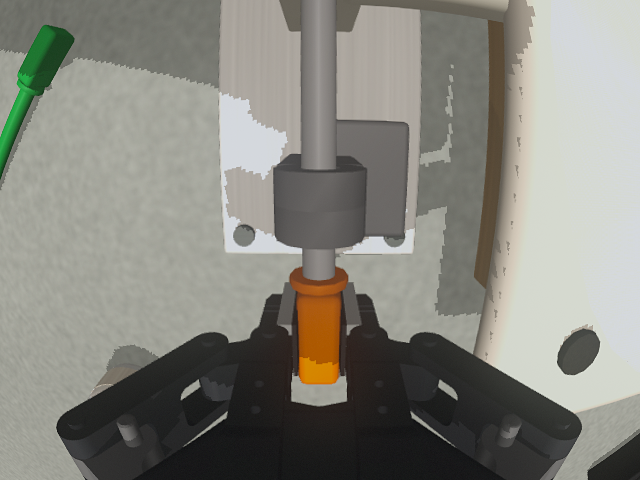

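The wrist view shows the shaft going through the grey bushing at (320,200) and on into the white ear, with the collar about 15 mm short of the mouth. The bystanders in the side view haven't moved.

```bash
python3 -c "
from cell import *
print(job_done())"
```

```text
the job is handed in; nothing more can be done
None
```

The job is done and handed in at about 17.6 s of the 59 s allowed; the hand-in gives no verdict.

- **Air gun:** I squeezed the red trigger with up to 80 N of grip. It stopped moving at about 14.5°, measured from the image; the stop is at 14.9°. A wrist picture after release showed it sprung back.
- **Pin:** I took the smaller orange pin from the black rest and threaded it through the grey bushing, then the white one. The final pictures show the tip about 18–20 mm past the white bushing.
- **Final hold:** The arm is still, holding the pin by its handle, with about 1 N on the wrist. The other items on the bench look unmoved.

Two things differed along the way. The pin settled about 3° tip-down in the grip, so I tilted the tool to correct it. That left the tip slightly high, and it touched the flare of the grey bushing at about 4–5 N before I lowered it. The side-view estimates of tip height also disagreed by 2–3 mm, so I used the contact force for the final alignment.

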